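Slip test on the tilting board

ROBOT

A 7-joint arm with a two-finger parallel gripper is mounted at the origin on a cart in front of the work surface, level with it; the furniture and walls round the work are solid. World frame = base frame: x ahead of the robot, y to its left, z up, the work surface at z = 0. Lengths are in m, angles in rad, forces in N, time in s.
With the tool pointing down it reaches from about 0.4 to 0.85 m from the base axis. Payload 4.5 kg.
Tool frame: the origin (TCP) lies at the very end of the fingers, on their centre line; the grasp point (between the pads) lies 19 mm behind it; z points along the fingers, y is the line along which they close (so a half turn about z gives the same grasp; the last joint's range is limited). The gripper opens to 88 mm and grips with 3 to 60 N. Pads are 18 mm wide; open, the fingers measure 123 mm over their backs; the gripper's body (75 mm by 187 mm) begins 45 mm behind the grasp point.
Start: joints at [1.278, 0.689, -0.195, 1.565, 0.157, 0.902, -0.215], TCP at [0.201, -0.592, 0.239] pointing down, gripper open.
Joint ranges: [-3.01, 3.01], [-0.46, 2.08], [-1.47, 1.51], [0.13, 2.56], [-1, 4.14], [0.04, 2.09], [-2.66, 2.66]. Speed limits (rad/s): [2.57, 2.57, 3.14, 3.14, 3.14, 3.14, 3.14].

INTERFACE

Orientations are given as a unit quaternion [x, y, z, w].
In Python, from plant import r gives the robot as it stands. The module is installed in compiled form; this text tells all that it offers.
- The arm moves only by the tool step_arm, never from a script. Its argument "increments" is a list of rows, each a list of 2 entries, a list of its own where there are three numbers: the shift along the world's x, y, z in cm, then the turn, a rotation vector about the world's x, y, z in degrees. A call has exactly 10 rows; each row shifts and turns the commanded pose from where the row before left it; what a row does not reach is not made up. A row lasts 1/10 s, in which the tool goes at most 50 mm and 8.59 degrees, less where a joint would pass 70% of its speed; a pose out of reach is approached as far as the arm can. A call is refused whole if a number of a shift passes 5 or a number of a turn 8.59, either way. A call with a gripper value outside its range is refused whole. "fingers" is the opening, from 0 (shut) to 1 (fully open), set as the call begins (left out, the last holds). The fingers move at their own pace and stop on an object; "grip_force" is the grip in N (left out, the last holds). Time passes only in rows, so rows that do not move let the fingers close, or fill a call up. It gives the time, the measured TCP pose, the force, the opening and the grip force at its end, in the units of the state.
- r.get_state(): the state, without advancing time (a new reading comes with each control period).
- r.snapshot(name): name is "scene" or "side" or "wrist"; returns (picture, depth): 384x512x3 uint8, red, green, blue; 384x512 float32, m along the optical axis (not along the pixel's ray), 0 where there is no reading.
- r.calibration(name): a dict with "fov_y" (degrees; the focal length in pixels is half the picture's height over the tangent of half this angle, whatever the lens; pixels are square), "cx", "cy" (the principal point, pixels), "k1" (the pictures are not rectified: a ray, as slopes to the right and down, at radius r is drawn at 1 + k1 r^2 times it, then the intrinsics apply), "R" (3x3) and "t" (3): a world point X has camera coordinates R X + t. Camera axes: x right, y down, z forward; pixel columns grow to the right and rows downward; lengths in m; the calibration is good to about 2 mm. A picture is of the moment at which its call begins: read the wrist's pose just before it. calibration takes no time and is no camera call; for the wrist camera it gives the pose at the moment of the call.
- r.finish_job(): hands the job in; it is judged then, once.
The state is a dict: "clock": time; "q": joint angles; "qd": joint speeds; "joint_torque": joint torques, N m; "tool_pos": TCP position; "eef_rot": TCP orientation; "contact_force": force on the tool from outside, world axes, zero at the start; "moment": the same for the moment, N m; "opening": opening from 0.0 (shut) to 1.0 (fully open); "finger_force": force on a finger pad.
Only numpy, scipy, OpenCV 4.12 (cv2) and the standard library are available. Lean on these libraries where they do the work, as an engineer would, in place of code of your own. Each camera call takes 0.05 s, during which the arm holds its last target. There are 200 camera calls.

TASK

Find the slip angle of the wooden letter block: take the hinged board by its ball knob and tilt it up slowly, a little at a time, until the letter block slides down by itself to the ledge at the hinge. Stop there, let go and leave the board standing at that angle as the record; the eraser lying beside the block grips better and must not slip, and neither piece may be touched.

Things in the scene. Friction and masses are not known exactly. Their poses are not given: they have to be found in the camera images.
- board (a joint): Tilt of the board, rad: 0 = flat on its base (start), grows as the knob edge rises, stop at 1.0. The hinge is stiff (about 0.9 N m) and holds the board wherever it is let go; lifting at the knob takes 4 to 9 N. The letter block slips somewhere from 0.24 to 0.51 rad, different at every start (hidden friction); the eraser only 0.18 rad or more later.
- hinge (a point): Point on the hinge axis, middle of the board's low, robot-side edge, 18 mm above the table. Axes turn with the board: x up the slope to the knob, y along the hinge, z out of the face. Board: light wood, 235 (x) x 190 (y) x 10 mm, face at z = 10 mm; dark ledge 12 mm high across it from x = 0 to 12 mm. Fixed base 250 x 200 x 12 mm; brass protractor arc, radius 100 mm, at y = -104 mm.
- knob (a point): Centre of the dark wooden ball knob, 28 mm across, on a 12 mm stem near the board's far edge: x = 207, y = 0, z = 55 mm from the hinge point (73 mm above the table when flat); same axes. Held by fingers that close along the hinge (y), it turns between them, so a gripper pointing down can carry it along its arc about the hinge.
- letter_block: Wooden letter block, brown with a dark raised letter on top: 40 (its x) x 27 (y) x 23 mm high, letter 4 mm more. Origin: centre of its underside. Starts on the board's face at x = 97 to 132 mm from the hinge point, 45 to 58 mm left or right of the middle; lying at the ledge its origin is at x = 32 to 35 mm.
- eraser: Eraser in a card sleeve: 21 (its x) x 46 (y) x 11 mm high. Origin: centre of its underside. Starts on the board's face at x = 97 to 132 mm from the hinge point, on the other side of the middle from the letter block.
Not all that is in view belongs to the job. What is shaped like the eraser but blue or green is not meant.

How it is judged:
By the outcome, as a careful person would: the job done as asked, in the order asked, and still so for the second after the job is handed in, with the robot touching nothing.
It also fails if it takes over 45 s, if anything falls off the work surface, if the arm or the gripper's body presses on something with over 40 N, if the wrist force passes 120 N, or if a joint passes its speed limit or range.

## Working session

There is one attempt and no reset: what is moved stays moved. The work goes in short steps, Python scripts to look and compute and a tool call to move; the robot and the scene stay as the last step left them, time stands still between calls to the robot, and variables do not carry over. Pictures are saved under pics/ and viewed, at most 10 in all, crops included, and the job is handed in when it is done.

Besides the shell and the picture viewer there is one more tool, called after "Emit:" by a JSON object that holds its "fn" and its "kwargs". step_arm: Moves the arm, as the interface text tells. Its arguments: {"type":"object","properties":{"increments":{"type":"array","items":{"type":"array"}},"fingers":{"type":"number"},"grip_force":{"type":"number"}},"required":["increments"]}

```bash
mkdir -p pics; cat > h.py <<'E'
import numpy as np,cv2
from plant import r
def snap(n):
    c=r.calibration(n); p,d=r.snapshot(n); return p,d,c
def pts(d,c):
    h,w=d.shape; f=h/2/np.tan(np.radians(c["fov_y"])/2)
    K=np.array([[f,0,c["cx"]],[0,f,c["cy"]],[0,0,1.]])
    u,v=np.meshgrid(np.arange(w),np.arange(h))
    s=cv2.undistortPoints(np.stack([u,v],-1).reshape(-1,1,2).astype(np.float64),K,np.array([c["k1"],0,0,0.]))[:,0]
    P=np.c_[s,np.ones(len(s))]*d.reshape(-1,1)
    X=(P-np.array(c["t"]))@np.array(c["R"])
    return X.reshape(h,w,3)
E
python3 - <<'E'
from h import *
ims=[]
for n in ("scene","side"):
    p,d,c=snap(n); np.savez("pics/"+n,p=p,d=d,X=pts(d,c)); ims.append(p)
    cv2.imwrite(f"pics/{n}0.png",p[:,:,::-1])
s=r.get_state(); print(s["clock"],s["tool_pos"],s["eef_rot"],s["contact_force"])
E
```

```text
0.1 [ 0.2004211  -0.59140931  0.23801075] [ 9.86673827e-01  1.62708641e-01 -1.82876590e-04 -7.89509061e-04] [ 0.62969575 -0.69018419  0.21616148]
```

View pics/scene0.png

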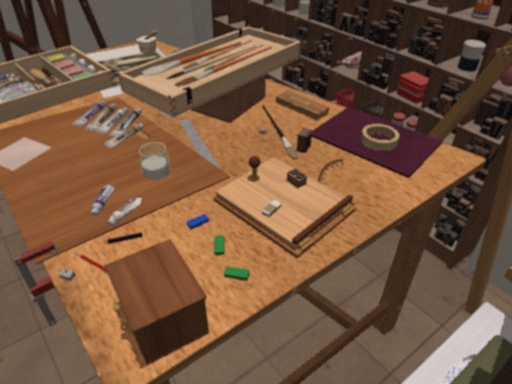

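View pics/side0.png

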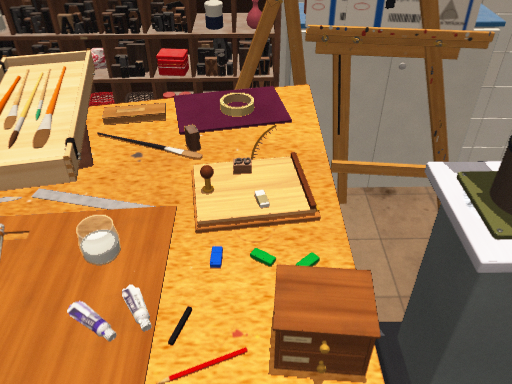

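The board carries the ball knob (scene 254,162; side 207,172), the letter block (scene 296,177; side 242,165) and the white eraser (scene 271,208; side 262,198). The dark block at side 192,135 and the blue and green erasers lie off the board, so none of them is meant.

```bash
python3 - <<'E'
from h import *
for n,k in (("scene",dict(knob=(254,161),stem=(253,172),block=(296,175),er=(271,207),face=(300,205),ledge=(325,225),other=(303,138))),("side",dict(knob=(207,171),block=(242,161),er=(262,197),face=(230,195),face2=(225,205),ledge1=(294,158),ledge2=(312,205),ledgem=(303,182),other=(192,132)))):
    z=np.load(f"pics/{n}.npz")
    for a,(u,v) in k.items(): print(n,a,np.round(np.median(z["X"][v-1:v+2,u-1:u+2].reshape(-1,3),0),3),z["p"][v,u])
    # knob: dark points high
    X=z["X"]; (u,v)=k["knob"]; w=X[v-14:v+15,u-14:u+15].reshape(-1,3); m=(w[:,2]>.058)&(w[:,2]<.1)&(np.linalg.norm(w-X[v,u],axis=1)<.03)
    q=w[m]; A=np.c_[2*q,np.ones(len(q))]; 
    print("sphere",m.sum(),np.linalg.lstsq(A,(q**2).sum(1),rcond=None)[0][:3],q.mean(0))
# ledge/board face points from side
    m=(abs(X[...,2]-.028)<.004)&(np.linalg.norm(X[...,:2]-X[k["face"][1],k["face"][0],:2],axis=-1)<.2)
    mm=m.astype(np.uint8); _,l=cv2.connectedComponents(mm); m=l==l[k["face"][1],k["face"][0]]
    print(cv2.minAreaRect(X[m][:,:2].astype(np.float32)))
z=np.load("pics/side.npz"); 
cv2.imwrite("pics/crop.png",cv2.resize(z["p"][110:250,160:340,::-1],None,fx=4,fy=4,interpolation=2))
E
```

```text
scene knob [ 0.647 -0.023  0.082] [76 42 24]
scene stem [ 0.653 -0.024  0.048] [79 57 31]
scene block [ 0.58  -0.089  0.054] [91 76 66]
scene er [0.542 0.014 0.04 ] [145 132 100]
scene face [ 0.519 -0.048  0.028] [189 140  99]
scene ledge [ 0.451 -0.058  0.012] [96 63 40]
scene other [ 0.696 -0.218  0.043] [37 20 16]
sphere 120 [ 0.65430335 -0.02846268  0.07365778] [ 0.64878796 -0.02475263  0.07816132]
((0.5645731687545776, -0.04079829156398773), (0.23820386826992035, 0.19264328479766846), 7.658299922943115)
side knob [ 0.653 -0.018  0.081] [110  52  27]
side block [ 0.584 -0.096  0.051] [94 67 49]
side er [0.543 0.014 0.039] [205 182 123]
side face [ 0.608 -0.008  0.028] [250 208 122]
side face2 [0.618 0.025 0.028] [252 217 126]
side ledge1 [ 0.468 -0.123  0.038] [136  63  28]
side ledge2 [0.446 0.039 0.038] [107  51  25]
side ledgem [ 0.456 -0.035  0.038] [134  65  28]
side other [ 0.704 -0.219  0.051] [153 117  88]
sphere 151 [ 0.65519159 -0.02734592  0.07305013] [ 0.65427689 -0.02086559  0.07757091]
((0.5673696398735046, -0.03885583579540253), (0.2332105189561844, 0.19332602620124817), 7.7716755867004395)
```

View pics/crop.png

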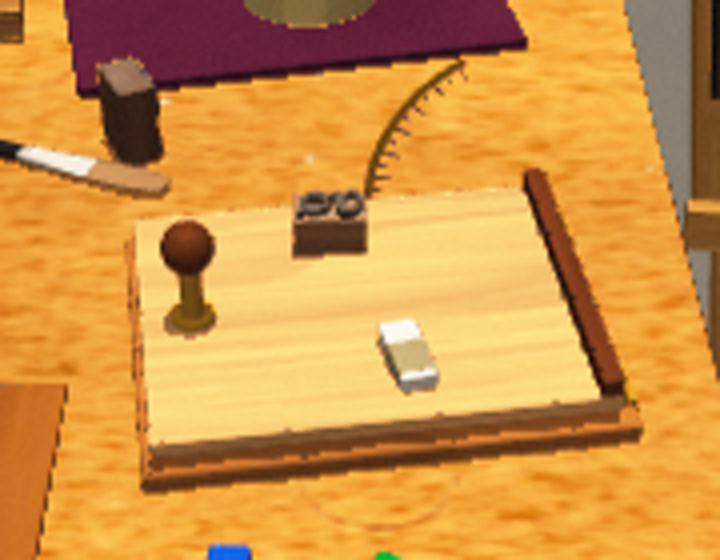

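Emit:
{"fn": "step_arm", "kwargs": {"increments": [[[2.3,2.8,0],[0,0,-2]],[[2.3,2.8,0],[0,0,-2]],[[2.3,2.8,0],[0,0,-2]],[[2.3,2.8,0],[0,0,-2]],[[2.3,2.8,0],[0,0,-2]],[[2.3,2.8,0],[0,0,-1]],[[2.3,2.8,0],[0,0,0]],[[2.3,2.8,0],[0,0,0]],[[2.3,2.8,0],[0,0,0]],[[2.3,2.8,0],[0,0,0]]], "fingers": 0.75}}

```text
clock: 1.1
tool_pos: [0.4312, -0.3106, 0.2385]
eef_rot: [0.998, 0.067, -0.0, -0.0]
contact_force: [1.7, -0.2, -0.0]
opening: 0.749
finger_force: 0.0
```

Emit:
{"fn": "step_arm", "kwargs": {"increments": [[[2.3,2.8,0],[0,0,0]],[[2.3,2.8,0],[0,0,0]],[[2.3,2.8,0],[0,0,0]],[[2.3,2.8,0],[0,0,0]],[[2.3,2.8,0],[0,0,0]],[[2.3,2.8,0],[0,0,0]],[[2.3,2.8,0],[0,0,0]],[[2.3,2.8,0],[0,0,0]],[[2,2.6,0],[0,0,0]],[[0,0,0],[0,0,0]]]}}

```text
clock: 2.1
tool_pos: [0.637, -0.0551, 0.238]
eef_rot: [0.997, 0.071, 0.001, -0.002]
contact_force: [0.3, 0.6, 0.6]
opening: 0.75
finger_force: 0.0
```

Emit:
{"fn": "step_arm", "kwargs": {"increments": [[[0.9,1.35,-1],[0,0,0]],[[0.9,1.35,-1],[0,0,0]],[[0,0,-2.5],[0,0,0]],[[0,0,-2.5],[0,0,0]],[[0,0,-2.5],[0,0,0]],[[0,0,-2.5],[0,0,0]],[[0,0,-2.5],[0,0,0]],[[0,0,-2],[0,0,0]],[[0,0,-1.9],[0,0,0]],[[0,0,0],[0,0,0]]]}}

```text
clock: 3.1
tool_pos: [0.6499, -0.0347, 0.0511]
eef_rot: [0.998, 0.067, -0.003, -0.0]
contact_force: [-0.8, -0.0, 0.2]
opening: 0.753
finger_force: 0.0
```

```bash
python3 - <<'E'
from h import *
p,d,c=snap("side"); p2,d2,c2=snap("scene")
a=cv2.resize(p[110:230,160:320],None,fx=3,fy=3); b=cv2.resize(p2[110:230,200:360],None,fx=3,fy=3)
cv2.imwrite("pics/g.png",np.vstack([a,b])[:600+120:,:,::-1][:,:,:][: ] if 0 else cv2.resize(np.hstack([a,b])[:,:,::-1],(800,300)))
s=r.get_state(); print(s["tool_pos"],s["eef_rot"],s["contact_force"])
E
```

```text
[ 0.65237291 -0.03483098  0.05418407] [ 9.97736809e-01  6.72380152e-02 -5.55284839e-04 -3.51854811e-05] [-0.29658882 -0.04130322  0.36589416]
```

View pics/g.png

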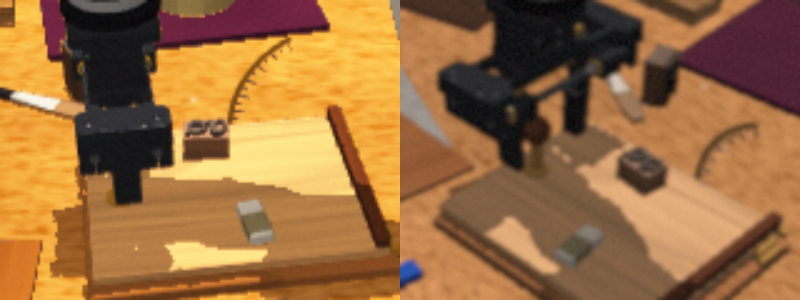

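The fingers straddle the knob (crop 535,130), with nothing else near it. I'll centre them and close.

Emit:
{"fn": "step_arm", "kwargs": {"increments": [[[0.3,0.35,0],[0,0,0]],[[0,0.35,0],[0,0,0]],[[0,0,0],[0,0,0]],[[0,0,0],[0,0,0]],[[0,0,0],[0,0,0]],[[0,0,0],[0,0,0]],[[0,0,0],[0,0,0]],[[0,0,0],[0,0,0]],[[0,0,0],[0,0,0]],[[0,0,0],[0,0,0]]], "fingers": 0, "grip_force": 25}}

```text
clock: 4.2
tool_pos: [0.6559, -0.0289, 0.055]
eef_rot: [0.998, 0.067, 0.0, 0.001]
contact_force: [0.4, -3.3, 2.9]
opening: 0.292
finger_force: 24.8
```

```bash
python3 - <<'E'
import numpy as np
R,a=np.hypot(.207,.055),np.arctan2(.055,.207)
for t in np.arange(0,.61,.05):
    d=R*(np.cos(t+a)-np.cos(a)); print(round(t,2),np.round(100*np.array([d*.991,d*.135,R*(np.sin(t+a)-np.sin(a))]),2))
E
```

```text
0.0 [0. 0. 0.]
0.05 [-0.3  -0.04  1.03]
0.1 [-0.65 -0.09  2.04]
0.15 [-1.04 -0.14  3.03]
0.2 [-1.49 -0.2   4.  ]
0.25 [-1.99 -0.27  4.95]
0.3 [-2.53 -0.34  5.87]
0.35 [-3.11 -0.42  6.76]
0.4 [-3.74 -0.51  7.63]
0.45 [-4.41 -0.6   8.46]
0.5 [-5.12 -0.7   9.25]
0.55 [-5.87 -0.8  10.01]
0.6 [-6.66 -0.91 10.73]
```

Emit:
{"fn": "step_arm", "kwargs": {"increments": [[[-0.06,-0.01,0.205],[0,0,0]],[[-0.06,-0.01,0.205],[0,0,0]],[[-0.06,-0.01,0.205],[0,0,0]],[[-0.06,-0.01,0.205],[0,0,0]],[[-0.06,-0.01,0.205],[0,0,0]],[[-0.07,-0.01,0.205],[0,0,0]],[[-0.07,-0.01,0.205],[0,0,0]],[[-0.07,-0.01,0.2],[0,0,0]],[[-0.07,-0.01,0.2],[0,0,0]],[[-0.07,0,0.2],[0,0,0]]]}}

```text
clock: 5.2
tool_pos: [0.65, -0.0296, 0.0745]
eef_rot: [0.998, 0.067, 0.001, 0.0]
contact_force: [5.2, -4.6, -5.7]
opening: 0.289
finger_force: 25.2
```

```bash
cat >> h.py <<'E'
H=np.array([.450,-.056,.018]); ex0=np.array([.991,.135,0]); ey=np.array([-.135,.991,0]); ez0=np.array([0,0,1.])
def look():
    """tilt from face plane, block & eraser position in board frame"""
    out={}
    st=r.get_state()
    for n in ("side","scene"):
        p,d,c=snap(n); X=(pts(d,c)-H)
        x=X@ex0; y=X@ey; z=X[...,2]; ok=d>0
        # face strip outside of pieces and gripper
        m=ok&(x>.04)&(x<.085)&(abs(y)<.03)&(z>.005)&(z<.09)
        if n=="scene": m=ok&(x>.06)&(x<.14)&(abs(y)<.03)&(z>.005)&(z<.09)
        if m.sum()>10:
            k=np.polyfit(x[m],z[m],1); t=np.median(np.arctan2(z[m],x[m])-np.arcsin(.010/np.hypot(x[m],z[m])))
        else: t=np.nan
        bx=x*np.cos(t)+z*np.sin(t); bz=-x*np.sin(t)+z*np.cos(t)
        res=[]
        for ylo,yhi,zl,zh in ((-.08,-.035,.026,.042),(.03,.088,.016,.026)):
            q=ok&(y>ylo)&(y<yhi)&(bz>zl)&(bz<zh)&(bx>.014)&(bx<.16)
            res.append((int(q.sum()),)+tuple(round(float(v),4) for v in (np.median(bx[q]),bx[q].min(),np.median(y[q]))) if q.sum() else 0)
        print(n,"tilt",round(float(t),3),"block",res[0],"eraser",res[1])
        cv2.imwrite(f"pics/last_{n}.png",p[:,:,::-1])
    print(st["clock"],np.round(st["tool_pos"],4),np.round(st["contact_force"],1))
E
python3 -c "from h import *;look()"
```

```text
side tilt 0.082 block (186, 0.1284, 0.1066, -0.0488) eraser (167, 0.1032, 0.0907, 0.0597)
scene tilt 0.097 block (189, 0.1239, 0.1057, -0.0518) eraser (166, 0.0999, 0.0895, 0.0558)
5.2 [ 0.65   -0.0296  0.0745] [ 5.2 -4.6 -5.7]
```

Emit:
{"fn": "step_arm", "kwargs": {"increments": [[[-0.08,-0.01,0.2],[0,0,0]],[[-0.08,-0.01,0.2],[0,0,0]],[[-0.08,-0.01,0.2],[0,0,0]],[[-0.08,-0.01,0.2],[0,0,0]],[[-0.08,-0.01,0.2],[0,0,0]],[[-0.09,-0.01,0.195],[0,0,0]],[[-0.09,-0.01,0.195],[0,0,0]],[[-0.09,-0.01,0.19],[0,0,0]],[[-0.09,-0.02,0.19],[0,0,0]],[[-0.09,-0.02,0.19],[0,0,0]]]}}

```text
clock: 6.3
tool_pos: [0.6416, -0.0307, 0.0942]
eef_rot: [0.998, 0.067, 0.001, 0.0]
contact_force: [4.7, -3.6, -5.9]
opening: 0.29
finger_force: 25.2
```

```bash
python3 -c "from h import *;look()"
```

```text
side tilt 0.183 block (189, 0.1295, 0.1074, -0.0477) eraser (168, 0.1037, 0.0908, 0.0588)
scene tilt 0.197 block (194, 0.1239, 0.1061, -0.0519) eraser (181, 0.1, 0.0902, 0.0564)
6.3 [ 0.6416 -0.0307  0.0942] [ 4.7 -3.6 -5.9]
```

Emit:
{"fn": "step_arm", "kwargs": {"increments": [[[-0.05,-0.01,0.095],[0,0,0]],[[-0.05,-0.01,0.095],[0,0,0]],[[-0.05,0,0.095],[0,0,0]],[[-0.05,-0.01,0.095],[0,0,0]],[[-0.05,0,0.095],[0,0,0]],[[-0.05,-0.01,0.095],[0,0,0]],[[-0.05,-0.01,0.095],[0,0,0]],[[-0.05,0,0.095],[0,0,0]],[[0,0,0],[0,0,0]],[[0,0,0],[0,0,0]]]}}

```text
clock: 7.4
tool_pos: [0.6377, -0.0312, 0.1019]
eef_rot: [0.998, 0.067, 0.001, 0.0]
contact_force: [4.2, -3.7, -3.6]
opening: 0.291
finger_force: 25.1
```

```bash
python3 -c "from h import *;look()"
```

```text
side tilt 0.226 block (185, 0.1288, 0.1089, -0.0475) eraser (161, 0.104, 0.0913, 0.0585)
scene tilt 0.236 block (198, 0.1253, 0.1059, -0.0511) eraser (183, 0.1005, 0.0895, 0.0571)
7.4 [ 0.6377 -0.0312  0.1019] [ 4.2 -3.7 -3.6]
```

Now 0.02 rad per call.

Emit:
{"fn": "step_arm", "kwargs": {"increments": [[[-0.04,-0.01,0.075],[0,0,0]],[[-0.04,0,0.075],[0,0,0]],[[-0.04,-0.01,0.075],[0,0,0]],[[-0.04,0,0.075],[0,0,0]],[[-0.04,-0.01,0.075],[0,0,0]],[[0,0,0],[0,0,0]],[[0,0,0],[0,0,0]],[[0,0,0],[0,0,0]],[[0,0,0],[0,0,0]],[[0,0,0],[0,0,0]]]}}

```text
clock: 8.5
tool_pos: [0.6356, -0.0315, 0.1056]
eef_rot: [0.998, 0.067, 0.001, 0.0]
contact_force: [4.9, -3.8, -4.4]
opening: 0.292
finger_force: 25.1
```

```bash
python3 -c "from h import *;look()"
```

```text
side tilt 0.245 block (192, 0.1286, 0.1062, -0.0482) eraser (160, 0.1039, 0.0905, 0.0583)
scene tilt 0.256 block (203, 0.1248, 0.1054, -0.0513) eraser (182, 0.1009, 0.0903, 0.0562)
8.5 [ 0.6356 -0.0315  0.1056] [ 4.9 -3.8 -4.4]
```

Emit:
{"fn": "step_arm", "kwargs": {"increments": [[[-0.043,-0.01,0.074],[0,0,0]],[[-0.043,0,0.074],[0,0,0]],[[-0.043,-0.01,0.074],[0,0,0]],[[-0.043,0,0.074],[0,0,0]],[[-0.043,-0.01,0.074],[0,0,0]],[[0,0,0],[0,0,0]],[[0,0,0],[0,0,0]],[[0,0,0],[0,0,0]],[[0,0,0],[0,0,0]],[[0,0,0],[0,0,0]]]}}

```text
clock: 9.6
tool_pos: [0.6335, -0.0318, 0.1093]
eef_rot: [0.998, 0.067, 0.001, 0.0]
contact_force: [4.0, -3.9, -5.2]
opening: 0.289
finger_force: 25.1
```

```bash
python3 -c "from h import *;look()"
```

```text
side tilt 0.266 block (188, 0.1287, 0.1076, -0.0486) eraser (161, 0.1042, 0.0914, 0.0592)
scene tilt 0.276 block (204, 0.1256, 0.1059, -0.0509) eraser (184, 0.101, 0.0898, 0.0561)
9.6 [ 0.6335 -0.0318  0.1093] [ 4.  -3.9 -5.2]
```

Emit:
{"fn": "step_arm", "kwargs": {"increments": [[[-0.044,-0.01,0.074],[0,0,0]],[[-0.044,0,0.074],[0,0,0]],[[-0.044,-0.01,0.074],[0,0,0]],[[-0.044,0,0.074],[0,0,0]],[[-0.044,-0.01,0.074],[0,0,0]],[[0,0,0],[0,0,0]],[[0,0,0],[0,0,0]],[[0,0,0],[0,0,0]],[[0,0,0],[0,0,0]],[[0,0,0],[0,0,0]]]}}

```text
clock: 10.7
tool_pos: [0.6313, -0.032, 0.1131]
eef_rot: [0.998, 0.067, 0.001, 0.0]
contact_force: [3.8, -2.5, -4.7]
opening: 0.294
finger_force: 25.1
```

```bash
python3 -c "from h import *;look()"
```

```text
side tilt 0.287 block (185, 0.1299, 0.1066, -0.048) eraser (162, 0.1041, 0.0897, 0.0592)
scene tilt 0.297 block (207, 0.126, 0.1054, -0.0513) eraser (185, 0.1011, 0.0896, 0.0564)
10.7 [ 0.6313 -0.032   0.1131] [ 3.8 -2.5 -4.7]
```

Emit:
{"fn": "step_arm", "kwargs": {"increments": [[[-0.046,-0.01,0.072],[0,0,0]],[[-0.046,0,0.072],[0,0,0]],[[-0.046,-0.01,0.072],[0,0,0]],[[-0.046,0,0.072],[0,0,0]],[[-0.046,-0.01,0.072],[0,0,0]],[[0,0,0],[0,0,0]],[[0,0,0],[0,0,0]],[[0,0,0],[0,0,0]],[[0,0,0],[0,0,0]],[[0,0,0],[0,0,0]]]}}

```text
clock: 11.8
tool_pos: [0.629, -0.0324, 0.1166]
eef_rot: [0.998, 0.067, 0.001, 0.0]
contact_force: [3.6, -3.3, -4.6]
opening: 0.292
finger_force: 25.1
```

```bash
python3 -c "from h import *;look()"
```

```text
side tilt 0.306 block (180, 0.1289, 0.1075, -0.0476) eraser (161, 0.1038, 0.0908, 0.0598)
scene tilt 0.317 block (206, 0.1262, 0.1061, -0.0514) eraser (181, 0.1007, 0.0893, 0.0554)
11.8 [ 0.629  -0.0324  0.1166] [ 3.6 -3.3 -4.6]
```

Emit:
{"fn": "step_arm", "kwargs": {"increments": [[[-0.047,-0.01,0.072],[0,0,0]],[[-0.047,0,0.072],[0,0,0]],[[-0.047,-0.01,0.072],[0,0,0]],[[-0.047,0,0.072],[0,0,0]],[[-0.047,-0.01,0.072],[0,0,0]],[[0,0,0],[0,0,0]],[[0,0,0],[0,0,0]],[[0,0,0],[0,0,0]],[[0,0,0],[0,0,0]],[[0,0,0],[0,0,0]]]}}

```text
clock: 12.9
tool_pos: [0.6266, -0.0327, 0.1202]
eef_rot: [0.998, 0.067, 0.001, 0.0]
contact_force: [3.5, -4.1, -5.5]
opening: 0.29
finger_force: 25.1
```

```bash
python3 -c "from h import *;look()"
```

```text
side tilt 0.327 block (178, 0.1286, 0.1087, -0.0475) eraser (155, 0.1044, 0.0903, 0.0596)
scene tilt 0.338 block (211, 0.126, 0.1062, -0.051) eraser (185, 0.101, 0.0901, 0.0562)
12.9 [ 0.6266 -0.0327  0.1202] [ 3.5 -4.1 -5.5]
```

Emit:
{"fn": "step_arm", "kwargs": {"increments": [[[-0.049,-0.01,0.07],[0,0,0]],[[-0.049,0,0.07],[0,0,0]],[[-0.049,-0.01,0.07],[0,0,0]],[[-0.049,0,0.07],[0,0,0]],[[-0.049,-0.01,0.07],[0,0,0]],[[0,0,0],[0,0,0]],[[0,0,0],[0,0,0]],[[0,0,0],[0,0,0]],[[0,0,0],[0,0,0]],[[0,0,0],[0,0,0]]]}}

```text
clock: 14.0
tool_pos: [0.6242, -0.033, 0.1237]
eef_rot: [0.998, 0.067, 0.001, 0.0]
contact_force: [3.8, -3.2, -3.9]
opening: 0.292
finger_force: 25.1
```

```bash
python3 -c "from h import *;look()"
```

```text
side tilt 0.345 block (181, 0.1276, 0.1064, -0.0473) eraser (155, 0.1041, 0.0906, 0.0597)
scene tilt 0.357 block (208, 0.1258, 0.1056, -0.0517) eraser (182, 0.1009, 0.09, 0.0566)
14.0 [ 0.6242 -0.033   0.1237] [ 3.8 -3.2 -3.9]
```

Emit:
{"fn": "step_arm", "kwargs": {"increments": [[[-0.051,-0.01,0.07],[0,0,0]],[[-0.051,0,0.07],[0,0,0]],[[-0.051,-0.01,0.07],[0,0,0]],[[-0.051,0,0.07],[0,0,0]],[[-0.051,-0.01,0.07],[0,0,0]],[[0,0,0],[0,0,0]],[[0,0,0],[0,0,0]],[[0,0,0],[0,0,0]],[[0,0,0],[0,0,0]],[[0,0,0],[0,0,0]]]}}

```text
clock: 15.1
tool_pos: [0.6216, -0.0333, 0.1273]
eef_rot: [0.998, 0.067, 0.001, 0.0]
contact_force: [4.4, -3.9, -5.0]
opening: 0.287
finger_force: 25.1
```

```bash
python3 -c "from h import *;look()"
```

```text
side tilt 0.366 block (173, 0.1283, 0.1084, -0.0468) eraser (155, 0.1042, 0.0901, 0.0607)
scene tilt 0.377 block (211, 0.1262, 0.1061, -0.0514) eraser (191, 0.1011, 0.0899, 0.0564)
15.1 [ 0.6216 -0.0333  0.1273] [ 4.4 -3.9 -5. ]
```

Emit:
{"fn": "step_arm", "kwargs": {"increments": [[[-0.052,-0.01,0.069],[0,0,0]],[[-0.052,0,0.069],[0,0,0]],[[-0.052,-0.01,0.069],[0,0,0]],[[-0.052,0,0.069],[0,0,0]],[[-0.052,-0.01,0.069],[0,0,0]],[[0,0,0],[0,0,0]],[[0,0,0],[0,0,0]],[[0,0,0],[0,0,0]],[[0,0,0],[0,0,0]],[[0,0,0],[0,0,0]]]}}

```text
clock: 16.2
tool_pos: [0.619, -0.0336, 0.1307]
eef_rot: [0.998, 0.067, 0.001, 0.001]
contact_force: [3.9, -3.7, -4.9]
opening: 0.291
finger_force: 25.1
```

```bash
python3 -c "from h import *;look()"
```

```text
side tilt 0.385 block (175, 0.129, 0.1087, -0.0472) eraser (158, 0.1044, 0.0907, 0.0599)
scene tilt 0.397 block (213, 0.1265, 0.1058, -0.0517) eraser (192, 0.101, 0.0896, 0.0566)
16.2 [ 0.619  -0.0336  0.1307] [ 3.9 -3.7 -4.9]
```

Emit:
{"fn": "step_arm", "kwargs": {"increments": [[[-0.053,-0.01,0.068],[0,0,0]],[[-0.053,0,0.068],[0,0,0]],[[-0.053,-0.01,0.068],[0,0,0]],[[-0.053,0,0.068],[0,0,0]],[[-0.053,-0.01,0.068],[0,0,0]],[[0,0,0],[0,0,0]],[[0,0,0],[0,0,0]],[[0,0,0],[0,0,0]],[[0,0,0],[0,0,0]],[[0,0,0],[0,0,0]]]}}

```text
clock: 17.3
tool_pos: [0.6164, -0.034, 0.1341]
eef_rot: [0.998, 0.067, 0.001, 0.001]
contact_force: [4.7, -3.9, -4.9]
opening: 0.291
finger_force: 25.1
```

```bash
python3 -c "from h import *;look()"
```

```text
side tilt 0.408 block (171, 0.1289, 0.108, -0.0479) eraser (154, 0.1042, 0.09, 0.0585)
scene tilt 0.418 block (218, 0.1265, 0.1063, -0.0523) eraser (194, 0.1015, 0.0901, 0.0567)
17.3 [ 0.6164 -0.034   0.1341] [ 4.7 -3.9 -4.9]
```

Emit:
{"fn": "step_arm", "kwargs": {"increments": [[[-0.055,-0.01,0.067],[0,0,0]],[[-0.055,0,0.067],[0,0,0]],[[-0.055,-0.01,0.067],[0,0,0]],[[-0.055,0,0.067],[0,0,0]],[[-0.055,-0.01,0.067],[0,0,0]],[[0,0,0],[0,0,0]],[[0,0,0],[0,0,0]],[[0,0,0],[0,0,0]],[[0,0,0],[0,0,0]],[[0,0,0],[0,0,0]]]}}

```text
clock: 18.4
tool_pos: [0.6136, -0.0343, 0.1375]
eef_rot: [0.998, 0.067, 0.001, 0.001]
contact_force: [3.4, -4.6, -5.1]
opening: 0.291
finger_force: 25.1
```

```bash
python3 -c "from h import *;look()"
```

```text
side tilt 0.428 block (179, 0.1124, 0.0914, -0.0483) eraser (154, 0.1043, 0.0915, 0.0599)
scene tilt 0.438 block (219, 0.1056, 0.0852, -0.0518) eraser (196, 0.1013, 0.0902, 0.0564)
18.4 [ 0.6136 -0.0343  0.1375] [ 3.4 -4.6 -5.1]
```

The block is sliding (126 → 106 mm), so I hold still.

Emit:
{"fn": "step_arm", "kwargs": {"increments": [[[0,0,0],[0,0,0]],[[0,0,0],[0,0,0]],[[0,0,0],[0,0,0]],[[0,0,0],[0,0,0]],[[0,0,0],[0,0,0]],[[0,0,0],[0,0,0]],[[0,0,0],[0,0,0]],[[0,0,0],[0,0,0]],[[0,0,0],[0,0,0]],[[0,0,0],[0,0,0]]]}}

```text
clock: 19.5
tool_pos: [0.6136, -0.0344, 0.1375]
eef_rot: [0.998, 0.067, 0.001, 0.001]
contact_force: [2.9, -4.1, -4.8]
opening: 0.29
finger_force: 25.1
```

```bash
python3 -c "from h import *;look()"
```

```text
side tilt 0.427 block (163, 0.0346, 0.0144, -0.0472) eraser (155, 0.1047, 0.0141, 0.059)
scene tilt 0.438 block (215, 0.0329, 0.0142, -0.0504) eraser (191, 0.1013, 0.0901, 0.0556)
19.5 [ 0.6136 -0.0344  0.1375] [ 2.9 -4.1 -4.8]
```

Emit:
{"fn": "step_arm", "kwargs": {"increments": [[[0,0,0],[0,0,0]],[[0,0,0],[0,0,0]],[[0,0,0],[0,0,0]],[[0,0,0],[0,0,0]],[[0,0,0],[0,0,0]],[[0,0,0],[0,0,0]],[[0,0,0],[0,0,0]],[[0,0,0],[0,0,0]],[[0,0,0],[0,0,0]],[[0,0,0],[0,0,0]]], "fingers": 0.75}}

```text
clock: 20.6
tool_pos: [0.6127, -0.0335, 0.1378]
eef_rot: [0.998, 0.067, 0.0, 0.0]
contact_force: [0.1, -1.2, -0.4]
opening: 0.748
finger_force: 0.0
```

Emit:
{"fn": "step_arm", "kwargs": {"increments": [[[0,0,0.5],[0,0,0]],[[0,0,1],[0,0,0]],[[0,0,1.5],[0,0,0]],[[0,0,1.5],[0,0,0]],[[0,0,1.5],[0,0,0]],[[0,0,1.5],[0,0,0]],[[0,0,1.5],[0,0,0]],[[0,0,1],[0,0,0]],[[0,0,0],[0,0,0]],[[0,0,0],[0,0,0]]]}}

```text
clock: 21.6
tool_pos: [0.6125, -0.0336, 0.2378]
eef_rot: [0.998, 0.067, -0.0, 0.0]
contact_force: [-0.1, -0.1, -0.5]
opening: 0.749
finger_force: 0.0
```

```bash
python3 -c "
from h import *;look()
a=cv2.imread('pics/last_side.png')[80:260,130:370];b=cv2.imread('pics/last_scene.png')[80:260,160:400]
cv2.imwrite('pics/end.png',cv2.resize(np.hstack([a,b]),(800,300)))"
```

```text
side tilt 0.428 block (162, 0.0353, 0.0142, -0.0477) eraser (149, 0.104, 0.0914, 0.0591)
scene tilt 0.439 block (218, 0.033, 0.0142, -0.05) eraser (193, 0.1013, 0.0905, 0.0556)
21.6 [ 0.6125 -0.0336  0.2378] [-0.1 -0.1 -0.5]
```

View pics/end.png

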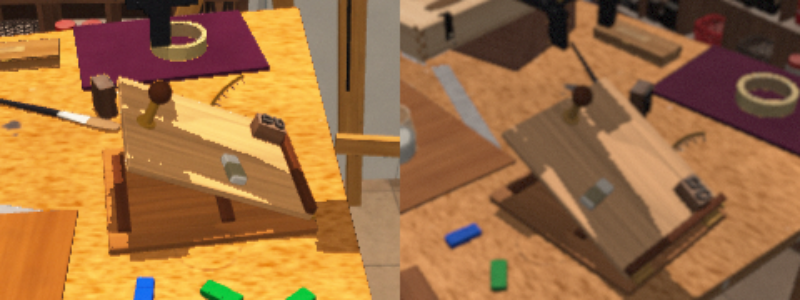

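The board stands free, with the block at the ledge (crop 268,126), the eraser unmoved (233,168) and the gripper clear.

```bash
python3 -c "
from plant import r
print(r.finish_job())"
```

```text
the job is handed in; nothing more can be done
None
```

The letter block slipped at a tilt of about 0.43 rad and slid down to the ledge; I let go there, the board stands at that angle, the eraser did not move, and the job is handed in at about 22 s.

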